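# Set a glaze sample under the filter wheel

### The arm

A 7-joint arm with a two-finger parallel gripper is mounted at the origin on the work surface. World frame = base frame: x ahead of the robot, y to its left, z up, the work surface at z = 0. Lengths are in m, angles in rad, forces in N, time in s.
With the tool pointing down it reaches from about 0.425 to 0.975 m from the base axis. Payload 16.7 kg.
Tool frame: the origin (TCP) lies midway between the tips of the shut fingers; the grasp point (between the pads) lies 19 mm behind it; z points along the fingers, y is the line along which they close (so a half turn about z gives the same grasp; the last joint's range is limited). The gripper opens to 85 mm and grips with 20 to 120 N. Pads are 22 mm wide; open, the fingers measure 114 mm over their backs; the gripper's body (76 mm by 85 mm) begins 54 mm behind the grasp point. The pads swing forward as they close: fully open they stand 13 mm farther back than shut.
Start: joints at [-1.49, 0.426, 0.074, 1.606, -0.034, 1.111, -0.067], TCP at [0.154, 0.657, 0.231] pointing down, gripper open.
Joint ranges: [-2.85, 2.85], [-0.5, 2.14], [-1.23, 1.37], [0.21, 2.46], [-1.02, 4.16], [0.16, 2.05], [-2.73, 2.73]. Speed limits (rad/s): [1.89, 1.89, 2.39, 2.39, 3.01, 3.01, 3.01].

### API

Orientations are given as a rotation vector (axis times angle).
In Python, from rig import ctrl gives the robot as it stands.
- The arm moves only by the shell command python3 -m handwheel 'ROWS' [OPENING] [FORCE]. ROWS is rows parted by semicolons, their numbers by spaces, 1 to 8 of them, each of 6 numbers: dx, dy, dz in m, then a rotation vector rx, ry, rz in rad; each row shifts and turns the commanded pose from where the row before left it, along the tool's axes as they then stand; what a row does not reach is not made up. A row lasts 1/12 s, in which the tool goes at most 0.0417 m and 0.125 rad, less where a joint would pass 70% of its speed; a pose out of reach is approached as far as the arm can. OPENING is the opening from 0.0 (shut) to 1.0 (fully open), set as the command begins (- or left out keeps the last). The fingers move at their own pace and stop on an object; FORCE is the grip in N (left out, the last holds). Time passes only in rows, so rows that do not move let the fingers close. It prints the time, the measured TCP pose, the force, the opening and the grip force at its end.
- ctrl.get_obs(): the state, without advancing time (a new reading comes with each control period).
- ctrl.capture(name): name is "scene" or "top" or "wrist"; returns a dict with "frame" (400x640x3 uint8, red, green, blue), "K" (3x3 intrinsics, pixels), "position" and "orientation" of the camera in the world. Camera axes: x right, y down, z forward; pixel columns grow to the right and rows downward; lengths in m; the calibration is good to about 2 mm. A picture is of the moment at which its call begins. There is no depth.
- ctrl.sign_off(): hands the job in; it is judged then, once.
The state is a dict: "t": time; "q": joint angles; "qvel": joint speeds; "joint_efforts": joint torques, N m; "tcp_pos": TCP position; "orientation": TCP orientation; "ft_force": force on the tool from outside, world axes, zero at the start; "torque": the same for the moment, N m; "grip_width": opening from 0.0 (shut) to 1.0 (fully open); "gripper_force": force on a finger pad.
Only numpy, scipy, OpenCV 4.12 (cv2) and the standard library are available. Lean on these libraries where they do the work, as an engineer would, in place of code of your own. Each camera call takes 0.05 s, during which the arm holds its last target. There are 200 camera calls.

### The job

Lay the blue-faced plaster sample flat, blue face up, in the orange-rimmed tray of the viewer's carriage, push the carriage fully home under the filter wheel, and turn the wheel clockwise, click by click, until the amber filter with four pips has clicked in at the red pointer, without running past it. Then let go of everything, and leave the brown sample, bottle, pot and brush where they are.

Things in the scene. Friction and masses are not known exactly. Their poses are not given: they have to be found in the camera images.
- viewer: Filter-wheel viewer fixed to the bench; origin on the bench under the wheel's axis, z up. White base 9 mm thick, 210 x 205 mm under the wheel; a 92 mm wide carriage track reaches 260 mm along its -y side. At y = -106 mm an aluminium bar, 10 mm wide, 106 mm long along x, bridges the track at heights 45 to 55 mm on two posts. Detent housing under the wheel at +y.
- window (a point): The viewing place under the wheel, on the viewer's track at its y = -62 mm, height 18 mm: the middle of the tray floor comes within 1 mm of it when the carriage is home. Axes as the viewer's.
- wheel (a joint): Wheel angle in rad, growing clockwise seen from above: k x 0.785 when station k is at the red pointer. Each station is a spring detent: 0.1 to 0.15 N m carries it over the hump midway between stations and it snaps into the next; let go within 0.3 rad of a station, it centres itself. Starts at station 0, 1 or 2; end stops 0.3 rad before station 0 and 0.3 rad after station 7.
- pointer (a point): Top of the red pointer, in the middle of the bridging bar, 58.5 mm above the bench. Beside it turns the wheel: a black disc of 184 mm diameter, underside 51 and top 60 mm above the bench, with eight 37 mm filters at 62 mm radius, 45 degrees apart. Station k bears k white pips at the rim: 0 white, 1 blue, 2 green, 3 red, 4 amber, 5 purple, 6 turquoise, 7 grey, in counter-clockwise order.
- knob (a point): On the wheel's axis, 82 mm above the bench, at the height to grip: the aluminium octagonal knob, 40 mm across flats, 43 mm across corners, from the disc's top (60 mm) to 94 mm above the bench. At every station two of its flats are square to the viewer's x, two to its y, the others at 45 degrees. The point turns with the wheel.
- carriage (a joint): Travel of the carriage along the viewer's +y in m: 0 is fully out, 0.125 is fully home against its stop. It starts 0 to 25 mm from fully out. It stays where it is left; about 2 to 3 N slide it.
- tray (a point): Centre of the floor of the carriage's tray, 17 mm above the bench. The tray is a grey plate, inside 64 mm along the viewer's x by 48 mm along its y, with an orange rim 3 mm thick and 4 mm high all round. Axes as the viewer's.
- tab (a point): Centre of the top of the carriage's orange upright pull tab, 63 mm above the bench. The tab is 16 mm along the viewer's x, 12 mm along its y and 46 mm tall, and stands 75 mm from the tray's centre on the outer (-y) side.
- blue_sample: Loose plaster sample block with a blue face on top, 40 mm along its x, 56 mm along its y, 18 mm high, about 60 g. Origin: centre of its underside, z up. It fits the tray only with its 56 mm side along the viewer's x, either way round. Lies on the bench.
- brown_sample: The same block with a brown face: a bystander, may have changed places with the blue one.
- bottle: Aluminium bottle, 66 mm diameter, 160 mm tall, bystander. Origin: centre of its underside.
- pot: Small white ceramic pot, 60 mm diameter, 45 mm high, bystander. Origin: centre of its underside.
- brush: Loose brush lying on the bench, bystander. Origin: on its length, at its underside.
Mind the look-alikes: they are no part of the job. What is shaped like the blue_sample but turquoise or yellow is not meant.

How it is judged:
By the outcome, as a careful person would: the job done as asked, in the order asked, and still so for the second after the job is handed in, with the robot touching nothing.
It also fails if it takes over 72 s, if anything falls off the work surface, if the arm or the gripper's body presses on something with over 40 N, if the wrist force passes 120 N, or if a joint passes its speed limit or range.

## Working session

There is one attempt and no reset: what is moved stays moved. The work goes in short steps, Python scripts to look and compute and a shell command to move; the robot and the scene stay as the last step left them, time stands still between calls to the robot, and variables do not carry over. Pictures are saved under pics/ and viewed, at most 10 in all, crops included, and the job is handed in when it is done.

```bash
ls; mkdir -p pics; cat > h.py <<'E'
import numpy as np,cv2
from scipy.spatial.transform import Rotation as R
from rig import ctrl
def cap(n,save=None):
    c=ctrl.capture(n)
    if save: cv2.imwrite('pics/'+save,c['frame'][:,:,::-1])
    return c
def rot(c):
    o=np.array(c['orientation'],float)
    return o if o.shape==(3,3) else R.from_rotvec(o).as_matrix()
def ray(c,u,v,z):
    d=rot(c)@np.linalg.inv(c['K'])@np.array([u,v,1.]);p=np.array(c['position'])
    return p+d*(z-p[2])/d[2]
def proj(c,P):
    q=np.array(c['K'])@rot(c).T@(np.array(P)-np.array(c['position']));return q[:2]/q[2]
E
python3 - <<'E'
from h import *
o=ctrl.get_obs();print(o)
a=cap('scene','scene0.png');b=cap('top','top0.png')
for c in(a,b):print(c['K'],c['position'],c['orientation'])
E
```

```text
pics
{'t': 0.0, 'q': array([-1.49049488,  0.4267651 ,  0.07386136,  1.60661701, -0.03409533,
        1.11079575, -0.06707388]), 'qvel': array([ 0.00172842,  0.00069729, -0.00077274,  0.0006114 , -0.00071362,
       -0.00091813, -0.00011128]), 'joint_efforts': array([-5.22002338e-04, -9.49822712e+01,  3.76072079e+00, -4.63512433e+01,
        1.91681273e-02,  1.03710100e-02,  3.74156599e-07]), 'tcp_pos': array([0.15369706, 0.65684423, 0.23058442]), 'orientation': array([-3.60193276e-01, -3.12083166e+00,  2.08087403e-03]), 'ft_force': array([-1.01433857, -0.96669008,  0.19297177]), 'torque': array([ 0.03397403, -0.00629999,  0.05456926]), 'gripper_force': 0.0, 'grip_width': 1.0018245501035996}
[[489.3551118    0.         322.38412211]
 [  0.         489.3551118  203.65331423]
 [  0.           0.           1.        ]] [ 1.43242366 -0.10107455  1.11674934] [-1.94156965 -1.66660192  0.60976635]
[[425.07840687   0.         317.10129356]
 [  0.         425.07840687 197.60108637]
 [  0.           0.           1.        ]] [0.40310023 0.00313672 1.18993414] [-2.1648465   2.1180203  -0.14651005]
```

View pics/top0.png

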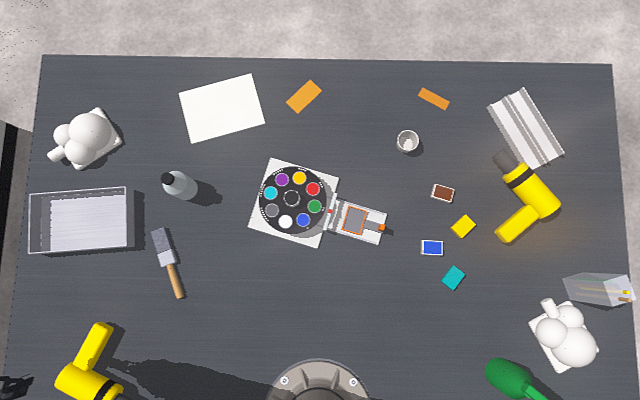

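View pics/scene0.png

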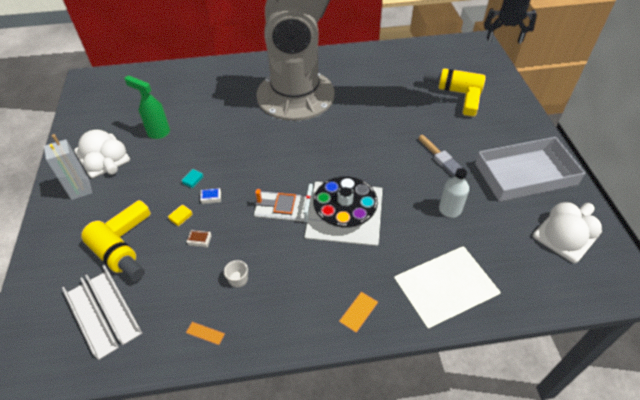

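Candidates for the sample in the top view: blue (432,248), turquoise (453,278), yellow (463,226), brown (442,193). Only (432,248) has a blue face with white plaster sides, so it fits. I'll confirm it in an enlarged crop. Green (2 pips) seems to be at the red pointer near (330,211).

```bash
cat >> h.py <<'E'
def blobs(c,lo,hi,box=None,amin=15):
    hsv=cv2.cvtColor(c['frame'],cv2.COLOR_RGB2HSV);m=cv2.inRange(hsv,np.array(lo),np.array(hi))
    if box:
        k=np.zeros_like(m);x0,y0,x1,y1=box;k[y0:y1,x0:x1]=1;m=m*k
    cs,_=cv2.findContours(m,cv2.RETR_EXTERNAL,cv2.CHAIN_APPROX_NONE)
    return sorted([(cv2.contourArea(q),)+cv2.minAreaRect(q) for q in cs if cv2.contourArea(q)>=amin],key=lambda t:-t[0])
E
python3 - <<'E'
from h import *
c=cap('top');f=c['frame']
def show(n,lo,hi,box,z):
    for b in blobs(c,lo,hi,box):
        P=[ray(c,*p,z)[:2] for p in cv2.boxPoints(b[1:])]
        print(n,b[0],np.round(b[1],1),'->',ray(c,*b[1],z).round(4)[:2],'corners',np.round(P,4).tolist())
show('bluesample',(105,120,60),(130,255,255),(410,230,460,265),.018)
show('rim',(3,90,80),(18,255,255),(335,195,372,245),.019)
show('tab',(3,120,80),(18,255,255),(373,215,395,245),.063)
for n,lo,hi,box in [('blue',(105,120,60),(130,255,255),(250,160,330,240)),('green',(45,100,50),(75,255,255),(250,160,330,240)),('turq',(80,100,50),(100,255,255),(250,160,330,240)),('purple',(131,80,50),(160,255,255),(250,160,330,240)),('amber',(19,120,50),(28,255,255),(250,160,330,240)),('red',(170,120,50),(180,255,255),(250,160,345,240)),('red0',(0,150,50),(5,255,255),(250,160,345,240))]: show(n,lo,hi,box,.06)
g=lambda x0,y0,x1,y1,s:cv2.resize(f[y0:y1,x0:x1],None,fx=s,fy=s,interpolation=cv2.INTER_CUBIC)
a=g(240,150,400,260,4);b=g(410,170,490,300,4);b=cv2.resize(b,(270,440))
cv2.imwrite('pics/crop.png',cv2.resize(np.hstack([a[:, :],b[:440]]),(800,380))[:,:,::-1])
E
```

```text
bluesample 180.0 [432. 247.] -> [ 0.4451 -0.3014] corners [[0.461, -0.2798], [0.462, -0.3235], [0.4294, -0.3229], [0.4284, -0.2793]]
rim 470.0 [353.9 219.9] -> [ 0.5148 -0.0872] corners [[0.488, -0.0509], [0.5567, -0.0704], [0.5418, -0.1237], [0.4734, -0.1038]]
tab 30.0 [381. 227.] -> [ 0.4932 -0.1558] corners [[0.501, -0.1478], [0.5014, -0.1637], [0.4855, -0.1637], [0.4851, -0.1478]]
blue 99.0 [302.5 219.5] -> [0.5089 0.0529] corners [[0.5085, 0.0743], [0.5304, 0.0535], [0.5094, 0.0316], [0.4876, 0.0524]]
green 90.0 [314.  205.5] -> [0.5472 0.0232] corners [[0.5618, 0.0369], [0.5624, 0.0101], [0.5327, 0.0094], [0.5321, 0.0362]]
turq 97.0 [270. 192.] -> [0.5813 0.1425] corners [[0.5809, 0.1641], [0.6032, 0.1434], [0.5818, 0.121], [0.5596, 0.1417]]
purple 93.0 [281.8 179.3] -> [0.6169 0.1121] corners [[0.6172, 0.1331], [0.6383, 0.1135], [0.6167, 0.0911], [0.5957, 0.1107]]
amber 91.5 [299.  177.5] -> [0.6227 0.0655] corners [[0.6376, 0.0795], [0.6382, 0.0524], [0.6079, 0.0516], [0.6073, 0.0786]]
red0 64.0 [312.5 188.5] -> [0.5933 0.0283] corners [[0.5781, 0.04], [0.6081, 0.0408], [0.6086, 0.0165], [0.5786, 0.0158]]
```

View pics/crop.png

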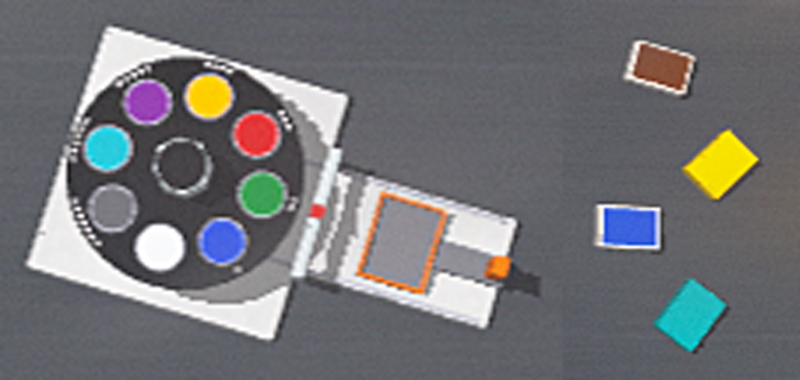

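The crop confirms it: blue face with white edge at (629,227) in the crop, clearly distinct from the turquoise, yellow and brown blocks. Station 2 (green, 2 pips) is at the red pointer, so two clicks clockwise are needed. Moving over the blue sample.

```bash
H="python3 -m handwheel"
$H '-.027 -.0198 -.00625 0 0 0;-.027 -.0198 -.00625 0 0 0;-.027 -.0198 -.00625 0 0 0;-.027 -.0198 -.00625 0 0 0;-.027 -.0198 -.00625 0 0 0;-.027 -.0198 -.00625 0 0 0;-.027 -.0198 -.00625 0 0 0;-.027 -.0198 -.00625 0 0 0' 1.0 40
$H '-.027 -.0198 -.00625 0 0 0;-.027 -.0198 -.00625 0 0 0;-.027 -.0198 -.00625 0 0 0;-.027 -.0198 -.00625 0 0 0;-.027 -.0198 -.00625 0 0 0;-.027 -.0198 -.00625 0 0 0;-.027 -.0198 -.00625 0 0 0;-.027 -.0198 -.00625 0 0 0'
$H '-.0045 -.0343 .0037 0 0 0;-.0045 -.0343 .0037 0 0 0;-.0045 -.0343 .0037 0 0 0;-.0045 -.0343 .0037 0 0 0;-.0045 -.0343 .0037 0 0 0;-.0045 -.0343 .0037 0 0 0;-.0045 -.0343 .0037 0 0 0;-.0045 -.0343 .0037 0 0 0'
$H '-.0045 -.0343 .0037 0 0 0;-.0045 -.0343 .0037 0 0 0;-.0045 -.0343 .0037 0 0 0;-.0045 -.0343 .0037 0 0 0;-.0045 -.0343 .0037 0 0 0;-.0045 -.0343 .0037 0 0 0;-.0045 -.0343 .0037 0 0 0;-.0045 -.0343 .0037 0 0 0'
$H '0 0 0 0 0 .121;0 0 0 0 0 .121;0 0 0 0 0 .121;0 0 0 0 0 .121;0 0 0 0 0 .121;0 0 0 0 0 .121;0 0 0 0 0 .121;0 0 0 0 0 .121'
```

```text
t: 0.82
tcp_pos: [0.3288, 0.4522, 0.2815]
orientation: [-0.36, -3.121, 0.0]
ft_force: [0.8, 1.2, -0.1]
grip_width: 0.999
gripper_force: 0.0
t: 1.48
tcp_pos: [0.503, 0.2488, 0.3316]
orientation: [-0.36, -3.121, -0.0]
ft_force: [0.8, 0.4, 0.6]
grip_width: 1.001
gripper_force: 0.0
t: 2.15
tcp_pos: [0.4741, -0.0267, 0.3016]
orientation: [0.36, 3.121, 0.001]
ft_force: [0.6, -0.6, -0.0]
grip_width: 1.003
gripper_force: 0.0
t: 2.82
tcp_pos: [0.4469, -0.3019, 0.272]
orientation: [0.359, 3.12, 0.0]
ft_force: [1.3, 0.4, 0.6]
grip_width: 1.001
gripper_force: 0.0
t: 3.48
tcp_pos: [0.4472, -0.3004, 0.2721]
orientation: [-1.779, -2.589, -0.0]
ft_force: [0.2, 0.4, -1.0]
grip_width: 1.0
gripper_force: 0.0
```

```bash
H="python3 -m handwheel"
$H '0 0 0 0 0 .121;0 0 0 0 0 .121;0 0 0 0 0 .121;0 0 0 0 0 .121;0 0 0 0 0 .121;0 0 0 0 0 .121;0 0 0 0 0 .121;0 0 0 0 0 .121' >/dev/null
$H '0 0 0 0 0 .121;0 0 0 0 0 .121;0 0 0 0 0 .121;0 0 0 0 0 .121;0 0 0 0 0 .121;0 0 0 0 0 .121;0 0 0 0 0 .121;0 0 0 0 0 0'
cat >> h.py <<'E'
def tool(): 
    o=ctrl.get_obs();return o,R.from_rotvec(o['orientation']).as_matrix()
def go(P,yaw=None):
    o,M=tool();d=M.T@(np.array(P)-o['tcp_pos']);a=np.degrees(np.arctan2(M[1,1],M[0,1]))
    print('t',o['t'],'tool delta',d.round(4),'tool-y yaw',a.round(2),'tilt',M[:,2].round(3))
    if yaw is not None: print('rz',-np.radians((yaw-a+180)%360-180).round(4))
E
python3 - <<'E'
from h import *
c=cap('wrist','w0.png');print(ctrl.get_obs()['q'].round(2),c['position'])
for b in blobs(c,(105,120,60),(130,255,255)):
    P=np.array([ray(c,*p,.018)[:2] for p in cv2.boxPoints(b[1:])])
    print(b[0],b[1],ray(c,*b[1],.018)[:2],P.mean(0),[(np.linalg.norm(P[i+1]-P[i]).round(4),np.degrees(np.arctan2(*(P[i+1]-P[i])[::-1])).round(1)) for i in range(3)])
go([.445,-.3014,.3],-90)
E
```

```text
t: 4.82
tcp_pos: [0.4472, -0.3003, 0.272]
orientation: [-3.136, -0.192, 0.001]
ft_force: [-0.0, 0.2, 0.5]
grip_width: 1.0
gripper_force: 0.0
[-0.55  0.43  1.35  1.91 -0.46  1.17 -0.48] [ 0.52913297 -0.29000796  0.41389737]
690.0 (319.2973327636719, 166.21621704101562) [ 0.44645024 -0.30354804] [ 0.44625164 -0.30361535] [(np.float64(0.0314), np.float64(-3.2)), (np.float64(0.0472), np.float64(-92.4)), (np.float64(0.0316), np.float64(179.0))]
634.0 (20.5, 81.50000762939453) [0.50912525 0.09220073] [0.50885987 0.0921618 ] [(np.float64(0.0347), np.float64(-48.2)), (np.float64(0.0354), np.float64(-135.5)), (np.float64(0.0355), np.float64(132.8))]
t 4.8667 tool delta [-0.0024  0.0008 -0.028 ] tool-y yaw -82.52 tilt [-0. -0. -1.]
rz 0.1306
```

View pics/w0.png

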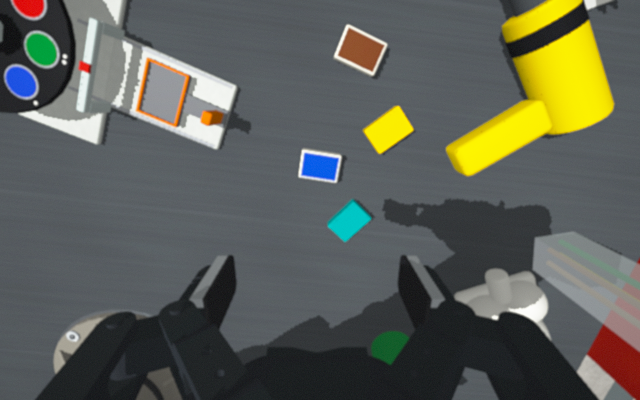

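Wrist view: blue sample at (319,166), turquoise (350,221), yellow (388,130), brown (360,50); the red pointer is beside green at the upper left. The gripper is aligned over the blue one, so I'll descend and grip across its long side.

```bash
H="python3 -m handwheel"
$H '0 0 0 0 0 .0835;0 0 0 0 0 .0835;-.0011 .0027 .032 0 0 0;0 0 .032 0 0 0;0 0 .032 0 0 0;0 0 .032 0 0 0;0 0 .032 0 0 0;0 0 .032 0 0 0'
$H '0 0 .032 0 0 0;0 0 .025 0 0 0;0 0 .014 0 0 0;0 0 .006 0 0 0;0 0 0 0 0 0'
python3 -c "
from h import *
go([.446,-.303,.003],-92.1)"
```

```text
t: 5.53
tcp_pos: [0.4459, -0.3029, 0.0786]
orientation: [-3.141, 0.052, 0.0]
ft_force: [1.2, -0.5, 0.5]
grip_width: 0.998
gripper_force: 0.0
t: 5.95
tcp_pos: [0.4455, -0.303, 0.0023]
orientation: [-3.141, 0.055, 0.002]
ft_force: [0.1, 0.4, 0.5]
grip_width: 1.001
gripper_force: 0.0
t 5.95 tool delta [ 0.0005 -0.     -0.0007] tool-y yaw -92.02 tilt [-0.002  0.001 -1.   ]
rz 0.0013
```

```bash
H="python3 -m handwheel"
$H '0 0 0 0 0 0;0 0 0 0 0 0;0 0 0 0 0 0;0 0 0 0 0 0;0 0 0 0 0 0;0 0 0 0 0 0;0 0 0 0 0 0;0 0 0 0 0 0' 0.5 40
$H '0 0 -.01 0 0 0;0 0 -.03 0 0 0;0 0 -.03 0 0 0;0 0 -.03 0 0 0;0 0 -.03 0 0 0;0 0 -.03 0 0 0;0 0 -.03 0 0 0;0 0 0 0 0 0' 
$H '0 0 0 0 0 -.12;0 0 0 0 0 -.12;0 0 0 0 0 -.12;0 0 0 0 0 -.12;0 0 0 0 0 -.12;0 0 0 0 0 -.12;0 0 0 0 0 -.12;0 0 0 0 0 -.12' >/dev/null
$H '0 0 0 0 0 -.12;0 0 0 0 0 -.12;0 0 0 0 0 -.086;0 0 0 0 0 0' 
python3 - <<'E'
from h import *
c=cap('wrist','w1.png')
for b in blobs(c,(3,130,80),(18,255,255),(0,0,640,260)):
    print(b[0],np.round(b[1],1),ray(c,*b[1],.021)[:2].round(4),ray(c,*b[1],.063)[:2].round(4))
go([.5148,-.0872,.12],-16)
E
```

```text
t: 6.62
tcp_pos: [0.4468, -0.3034, 0.0044]
orientation: [3.141, -0.059, 0.003]
ft_force: [-1.8, 1.8, 9.7]
grip_width: 0.642
gripper_force: 40.6
t: 7.28
tcp_pos: [0.4473, -0.3046, 0.1985]
orientation: [3.139, -0.06, 0.009]
ft_force: [0.9, -0.6, -0.3]
grip_width: 0.641
gripper_force: 43.8
t: 8.28
tcp_pos: [0.4458, -0.3033, 0.1939]
orientation: [2.546, 1.84, 0.001]
ft_force: [0.1, -0.4, -0.5]
grip_width: 0.644
gripper_force: 43.8
1048.5 [454.2 165. ] [ 0.5979 -0.3346] [ 0.581 -0.32 ]
422.0 [321.   22.5] [ 0.4991 -0.1554] [ 0.4954 -0.1647]
t 8.3333 tool delta [ 0.2267 -0.0036  0.0739] tool-y yaw -18.61 tilt [ 0.001  0.    -1.   ]
rz -0.0455
```

View pics/w1.png

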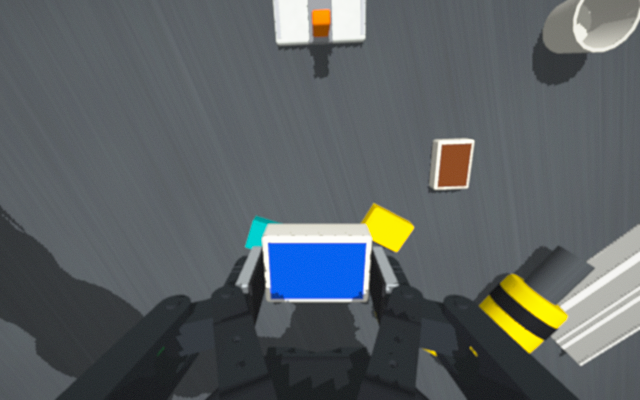

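```bash
python3 - <<'E'
from h import *
c=cap('wrist');o,M=tool();p=o['tcp_pos']
Rc=M.T@rot(c);tc=M.T@(np.array(c['position'])-p)
b=blobs(c,(105,120,60),(130,255,255))[0];zt=p[2]+.0136
P=np.array([M.T@(ray(c,*q,zt)-p) for q in cv2.boxPoints(b[1:])])
print('face in tool frame',P.round(4).tolist(),P.mean(0).round(4))
for d in (0,.005,.01): print('tip d',d,[proj(c,p+M@np.array([x,s*.0285,-d])).round(0).tolist() for s in(-1,1) for x in(.011,)])
# w0
o0p=np.array([.4472,-.3003,.272]);M0=R.from_rotvec([-3.136,-.192,.001]).as_matrix()
w={'frame':cv2.imread('pics/w0.png')[:,:,::-1].copy(),'K':c['K'],'position':o0p+M0@tc,'orientation':M0@Rc}
for n,lo,hi,box,z in [('rim',(3,130,80),(18,255,255),(125,40,200,140),.021),('tab',(3,130,80),(18,255,255),(195,100,235,130),.063),('blue',(105,120,60),(130,255,255),(0,50,50,110),.06),('green',(45,100,50),(75,255,255),(10,20,70,75),.06),('ptr',(0,150,80),(4,255,255),(75,55,100,80),.0585),('bluesample',(105,120,60),(130,255,255),(290,140,350,190),.018)]:
    b=blobs(w,lo,hi,box)[0];Q=np.array([ray(w,*q,z)[:2] for q in cv2.boxPoints(b[1:])])
    print(n,np.round(b[1],1),Q.mean(0).round(4),'edges',[np.degrees(np.arctan2(*(Q[i+1]-Q[i])[::-1])).round(1) for i in(0,1)],[np.linalg.norm(Q[i+1]-Q[i]).round(4) for i in(0,1)])
cv2.imwrite('pics/z.png',cv2.resize(c['frame'][200:330,220:420],None,fx=4,fy=4,interpolation=cv2.INTER_CUBIC)[:,:,::-1])
E
```

```text
face in tool frame [[0.0164, -0.0244, -0.0136], [0.0165, 0.0242, -0.0136], [-0.0165, 0.0261, -0.0136], [-0.0166, -0.0261, -0.0136]] [-0.0001 -0.0001 -0.0136]
tip d 0 [[265.0, 240.0], [368.0, 241.0]]
tip d 0.005 [[264.0, 245.0], [370.0, 245.0]]
tip d 0.01 [[262.0, 249.0], [371.0, 249.0]]
rim [161.8  92.2] [ 0.5173 -0.0896] edges [np.float64(-18.2), np.float64(-96.5)] [np.float64(0.0762), np.float64(0.0554)]
tab [211.5 117.5] [ 0.4983 -0.1683] edges [np.float64(-82.9), np.float64(-178.9)] [np.float64(0.0247), np.float64(0.0149)]
blue [20.5 81.5] [0.5107 0.0511] edges [np.float64(-48.1), np.float64(-135.4)] [np.float64(0.031), np.float64(0.0317)]
green [40.5 49.5] [0.5476 0.0223] edges [np.float64(-82.9), np.float64(170.8)] [np.float64(0.0318), np.float64(0.0322)]
ptr [84.4 66.3] [ 0.5365 -0.0229] edges [np.float64(-23.0), np.float64(-98.4)] [np.float64(0.0095), np.float64(0.012)]
bluesample [319.3 166.2] [ 0.4466 -0.3042] edges [np.float64(-3.1), np.float64(-92.3)] [np.float64(0.0314), np.float64(0.0473)]
```

View pics/z.png

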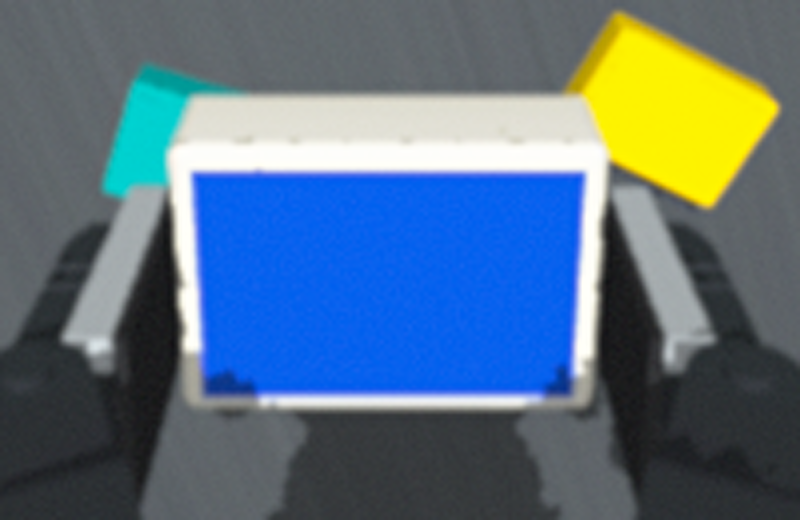

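The pads hold the block by its upper part: tips sit about 6 mm behind the TCP, and the block is centred and square in the grip. The rim will clear. Approaching the tray, with a measuring stop short of it.

```bash
H="python3 -m handwheel"
$H '0 0 0 0 0 -.0455;.026 .0013 .008 0 0 0;.026 .0013 .008 0 0 0;.026 .0013 .008 0 0 0;.026 .0013 .008 0 0 0;.026 .0013 .008 0 0 0;.025 .0013 .008 0 0 0;0 0 0 0 0 0' 
python3 - <<'E'
from h import *
c=cap('wrist','w2.png')
hsv=cv2.cvtColor(c['frame'],cv2.COLOR_RGB2HSV);m=cv2.inRange(hsv,np.array((3,130,80)),np.array((18,255,255)))
cs,h=cv2.findContours(m,cv2.RETR_CCOMP,cv2.CHAIN_APPROX_NONE)
for q,hh in zip(cs,h[0]):
    if cv2.contourArea(q)<150: continue
    r=cv2.minAreaRect(q);out=[]
    for z in(.021,.063):
        A=cv2.approxPolyDP(cv2.convexHull(q),6,True)[:,0]
        Q=np.array([ray(c,*u,z)[:2] for u in A]);out.append(Q.mean(0).round(4).tolist())
    Q=np.array([ray(c,*u,.021)[:2] for u in A])
    print('hole' if hh[3]>=0 else 'outer',cv2.contourArea(q),np.round(r[0]),len(A),out,[(np.degrees(np.arctan2(*(Q[i]-Q[i-1])[::-1])).round(1),np.linalg.norm(Q[i]-Q[i-1]).round(4)) for i in range(len(A))])
for b in blobs(c,(0,150,80),(4,255,255)): print('red',np.round(b[1],1),b[0],ray(c,*b[1],.0585)[:2])
go([.516,-.0884,.12],-16)
E
```

```text
t: 9.05
tcp_pos: [0.497, -0.1513, 0.1438]
orientation: [-2.504, -1.894, 0.002]
ft_force: [-0.3, 0.6, -1.0]
grip_width: 0.642
gripper_force: 43.8
outer 452.5 [320. 210.] 4 [[0.4947, -0.1682], [0.4987, -0.1529]] [(np.float64(-11.1), np.float64(0.0127)), (np.float64(-99.0), np.float64(0.0277)), (np.float64(168.2), np.float64(0.0162)), (np.float64(73.9), np.float64(0.0276))]
outer 4590.0 [320. 123.] 4 [[0.5174, -0.0883], [0.5178, -0.0857]] [(np.float64(-16.4), np.float64(0.0679)), (np.float64(-106.2), np.float64(0.0513)), (np.float64(164.3), np.float64(0.0678)), (np.float64(74.0), np.float64(0.0521))]
hole 3906.5 [320. 122.] 4 [[0.5171, -0.0885], [0.5176, -0.0859]] [(np.float64(76.7), np.float64(0.0462)), (np.float64(-14.2), np.float64(0.062)), (np.float64(-103.4), np.float64(0.0469)), (np.float64(165.1), np.float64(0.062))]
red [320.5  23.5] 192.5 [ 0.53630496 -0.02137526]
t 9.1 tool delta [0.0682 0.001  0.0245] tool-y yaw -15.85 tilt [-0.002  0.    -1.   ]
rz 0.0027
```

View pics/w2.png

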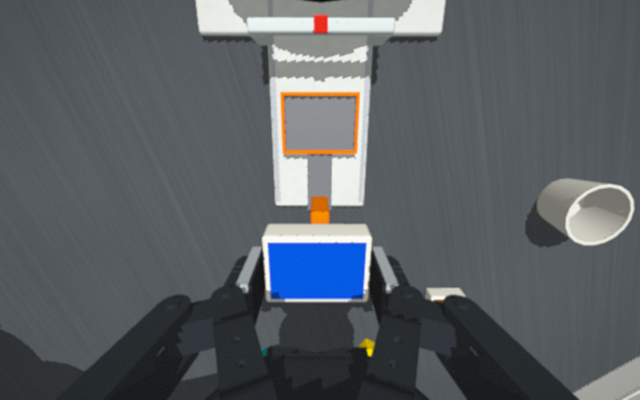

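The wrist view shows the tray at (320,123), tab at (320,210) and red pointer at (320,24), all lined up with the block at column 318. Placing it.

```bash
H="python3 -m handwheel"
$H '.0342 .0008 0 0 0 .0027;.0341 .0007 0 0 0 0;0 0 .025 0 0 0;0 0 .025 0 0 0;0 0 .025 0 0 0;0 0 .02 0 0 0;0 0 .01 0 0 0;0 0 0 0 0 0'
python3 - <<'E'
from h import *
go([.5165,-.0884,.0224],-16)
c=cap('wrist')
hsv=cv2.cvtColor(c['frame'],cv2.COLOR_RGB2HSV);m=cv2.inRange(hsv,np.array((3,130,80)),np.array((18,255,255)))
o,M=tool();x=np.argwhere(m)
for q in cv2.findContours(m,0,1)[0]:
    if cv2.contourArea(q)>40: print('orange bbox',cv2.boundingRect(q),[(M.T@(ray(c,*u,.021)-o['tcp_pos'])).round(4).tolist() for u in cv2.boxPoints(cv2.minAreaRect(q))])
E
```

```text
t: 9.77
tcp_pos: [0.5152, -0.0918, 0.0388]
orientation: [-2.511, -1.886, 0.004]
ft_force: [-0.7, 0.3, -0.2]
grip_width: 0.641
gripper_force: 43.8
t 9.7667 tool delta [0.0036 0.0003 0.0164] tool-y yaw -16.2 tilt [-0.003 -0.001 -1.   ]
rz -0.0034
orange bbox (307, 324, 25, 29) [[-0.0623, -0.0074, 0.0191], [-0.0623, 0.0093, 0.0191], [-0.0873, 0.0097, 0.0192], [-0.0874, -0.0076, 0.0192]]
orange bbox (260, 194, 117, 53) [[0.0323, -0.034, 0.0191], [0.0323, 0.0342, 0.019], [-0.0018, 0.0365, 0.019], [-0.0019, -0.0362, 0.0191]]
```

```bash
H="python3 -m handwheel"
$H '.0045 .0001 0 0 0 -.0034;0 0 .006 0 0 0;0 0 .005 0 0 0;0 0 0.002 0 0 0;0 0 0 0 0 0'
$H '0 0 .002 0 0 0;0 0 .001 0 0 0;0 0 0 0 0 0'
python3 - <<'E'
from h import *
go([.5165,-.0884,.0214],-16)
c=cap('wrist');o,M=tool()
hsv=cv2.cvtColor(c['frame'],cv2.COLOR_RGB2HSV);m=cv2.inRange(hsv,np.array((3,130,80)),np.array((18,255,255)))
for q in cv2.findContours(m,0,1)[0]:
    if cv2.contourArea(q)>40: print('orange bbox',cv2.boundingRect(q),[(M.T@(ray(c,*u,.021)-o['tcp_pos'])).round(4).tolist() for u in cv2.boxPoints(cv2.minAreaRect(q))])
E
```

```text
t: 10.23
tcp_pos: [0.5175, -0.0865, 0.0269]
orientation: [-2.506, -1.894, 0.0]
ft_force: [0.8, -0.3, -1.1]
grip_width: 0.641
gripper_force: 43.8
t: 10.48
tcp_pos: [0.5176, -0.0867, 0.024]
orientation: [-2.507, -1.893, 0.0]
ft_force: [-0.5, 0.1, -0.0]
grip_width: 0.643
gripper_force: 43.8
t 10.4833 tool delta [-0.0019 -0.0006  0.0026] tool-y yaw -15.87 tilt [-0. -0. -1.]
rz 0.0023
orange bbox (306, 347, 23, 5) [[-0.0672, -0.0068, 0.0031], [-0.0672, 0.0075, 0.0031], [-0.0705, 0.0075, 0.0031], [-0.0705, -0.0069, 0.0031]]
orange bbox (254, 212, 126, 35) [[0.0268, -0.0341, 0.0031], [0.0268, 0.034, 0.0031], [0.0061, 0.0355, 0.0031], [0.0061, -0.0355, 0.0031]]
```

Centred to within 0.3 mm in the tray. Seating, releasing and rising.

```bash
H="python3 -m handwheel"
$H '0 0 .0015 0 0 0;0 0 .001 0 0 0;0 0 0 0 0 0;0 0 0 0 0 0'
$H '0 0 0 0 0 0;0 0 0 0 0 0;0 0 0 0 0 0;0 0 0 0 0 0' 0.9
$H '0 0 -.015 0 0 0;0 0 -.03 0 0 0;0 0 -.03 0 0 0;0 0 -.03 0 0 0;-.03 0 -.015 0 0 0;-.035 0 0 0 0 0;-.035 0 0 0 0 0;0 0 0 0 0 0'
python3 - <<'E'
from h import *
c=cap('wrist','w3.png');o,M=tool()
for n,lo,hi,z in(('face',(105,120,60),(130,255,255),.035),('orange',(3,130,80),(18,255,255),.021)):
  for b in blobs(c,lo,hi,(200,0,460,300),100):
    print(n,b[0],np.round(b[1],1),[(M.T@(ray(c,*u,z)-o['tcp_pos']))[:2].round(4).tolist() for u in cv2.boxPoints(b[1:])], ray(c,*b[1],z)[:2].round(4),ray(c,*b[1],.063)[:2].round(4))
go([.5165,-.0884,.0214],-16)
E
```

```text
t: 10.87
tcp_pos: [0.5176, -0.0867, 0.0216]
orientation: [-2.507, -1.894, 0.0]
ft_force: [-0.2, -0.2, -1.5]
grip_width: 0.638
gripper_force: 43.8
t: 11.2
tcp_pos: [0.5177, -0.0866, 0.0217]
orientation: [2.507, 1.894, 0.0]
ft_force: [0.4, 0.2, -0.4]
grip_width: 0.897
gripper_force: 0.0
t: 11.87
tcp_pos: [0.4882, -0.1888, 0.1426]
orientation: [2.511, 1.884, 0.0]
ft_force: [-1.3, -0.5, -0.1]
grip_width: 0.901
gripper_force: 0.0
face 2584.0 [315.5  72. ] [[0.1198, -0.0248], [0.1197, 0.0231], [0.0873, 0.0242], [0.0874, -0.0259]] [ 0.5173 -0.0861] [ 0.5166 -0.0887]
orange 5370.5 [316.  76.] [[0.1279, -0.0342], [0.1279, 0.0333], [0.0745, 0.0357], [0.0746, -0.0367]] [ 0.5172 -0.0879] [ 0.5162 -0.0913]
orange 562.5 [447.5 284.5] [[-0.0882, 0.1271], [-0.0883, 0.1517], [-0.1253, 0.1576], [-0.1252, 0.1321]] [ 0.596  -0.3279] [ 0.5825 -0.293 ]
orange 417.5 [317. 169.] [[0.0329, -0.009], [0.0329, 0.0096], [0.0098, 0.0099], [0.0099, -0.0092]] [ 0.4955 -0.1656] [ 0.498  -0.1566]
t 11.9167 tool delta [ 0.1015 -0.001   0.1207] tool-y yaw -16.16 tilt [ 0.001 -0.001 -1.   ]
rz -0.0029
```

View pics/w3.png

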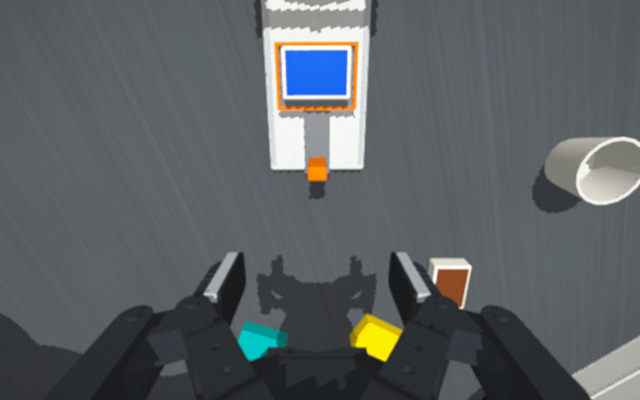

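The blue sample is flat inside the orange rim at (316,72), blue face up, with the tab at (317,169). Next I close the fingers and push the tab.

```bash
H="python3 -m handwheel"
$H '0 .0002 .005 0 0 -.0029;0 0 .015 0 0 0;0 0 .022 0 0 0;0 0 .022 0 0 0;0 0 .022 0 0 0;0 0 .018 0 0 0;0 0 .008 0 0 0;0 0 0 0 0 0' 0.0 40
$H '.005 0 0 0 0 0;.005 0 0 0 0 0;.004 0 0 0 0 0;.004 0 0 0 0 0;.006 0 0 0 0 0;.008 0 0 0 0 0;.008 0 0 0 0 0;.008 0 0 0 0 0'
$H '.008 0 0 0 0 0;.008 0 0 0 0 0;.008 0 0 0 0 0;.008 0 0 0 0 0;.008 0 0 0 0 0;.006 0 0 0 0 0;.005 0 0 0 0 0;.004 0 0 0 0 0'
python3 - <<'E'
from h import *
go([.53,-.05,.03],-16)
E
```

```text
t: 12.58
tcp_pos: [0.4897, -0.1819, 0.0279]
orientation: [-2.501, -1.897, 0.003]
ft_force: [0.4, 0.5, -0.2]
grip_width: 0.001
gripper_force: 0.0
t: 13.25
tcp_pos: [0.504, -0.1357, 0.0298]
orientation: [2.503, 1.897, 0.001]
ft_force: [0.3, -2.7, 0.8]
grip_width: 0.002
gripper_force: 1.2
t: 13.92
tcp_pos: [0.5185, -0.0831, 0.0296]
orientation: [-2.504, -1.898, 0.0]
ft_force: [0.7, -2.4, 0.7]
grip_width: -0.0
gripper_force: 1.1
t 13.9167 tool delta [ 0.035   0.0021 -0.0004] tool-y yaw -15.68 tilt [-0. -0. -1.]
rz 0.0056
```

```bash
H="python3 -m handwheel"
$H '.004 .0 0 0 0 0;.004 0 0 0 0 0;.003 0 0 0 0 0;.002 0 0 0 0 0'
$H '.002 0 0 0 0 0;.002 0 0 0 0 0'
$H '.0015 0 0 0 0 0;.0015 0 0 0 0 0'
$H '.001 0 0 0 0 0;.001 0 0 0 0 0'
```

```text
t: 14.25
tcp_pos: [0.5219, -0.0709, 0.0296]
orientation: [-2.504, -1.897, 0.0]
ft_force: [1.2, -3.2, -1.2]
grip_width: -0.004
gripper_force: 1.0
t: 14.42
tcp_pos: [0.5229, -0.0674, 0.0296]
orientation: [2.504, 1.897, -0.0]
ft_force: [-3.2, -16.3, 4.0]
grip_width: -0.001
gripper_force: 9.5
t: 14.58
tcp_pos: [0.5229, -0.0673, 0.0297]
orientation: [2.505, 1.893, -0.004]
ft_force: [-6.5, -26.7, 4.8]
grip_width: 0.005
gripper_force: 13.4
t: 14.75
tcp_pos: [0.5229, -0.0673, 0.0297]
orientation: [2.505, 1.89, -0.005]
ft_force: [-8.5, -33.6, 5.4]
grip_width: -0.0
gripper_force: 17.4
```

The carriage is against its stop: no further travel, and the force rose to about 34 N. Backing off, rising, and looking at the wheel.

```bash
H="python3 -m handwheel"
$H '-.01 0 0 0 0 0;-.02 0 0 0 0 0;0 0 -.035 0 0 0;0 0 -.035 0 0 0;0 0 -.035 0 0 0;0 0 -.035 0 0 0;0 0 -.03 0 0 0;0 0 0 0 0 0' 
$H '.025 0 0 0 0 0;.03 0 0 0 0 0;.03 0 0 0 0 0;.02 0 0 0 0 0;0 0 0 0 0 0' 1.0
python3 - <<'E'
from h import *
c=cap('wrist','w4.png');o,M=tool();C={}
for n,lo,hi in [('1',(105,120,60),(130,255,255)),('2',(45,100,50),(75,255,255)),('6',(80,100,50),(100,255,255)),('5',(131,80,50),(160,255,255)),('4',(19,120,50),(28,255,255)),('3',(0,150,50),(5,255,255))]:
    b=[t for t in blobs(c,lo,hi,None,300)]
    for t in b[:2]: print(n,t[0],np.round(t[1],0),ray(c,*t[1],.06)[:2].round(4))
    if b: C[n]=ray(c,*b[0][1],.06)
for a,b in(('2','6'),('1','5')):
    if a in C and b in C: print('axis',(C[a]+C[b])/2)
go([.5648,.0812,.066],29)
E
```

```text
t: 15.42
tcp_pos: [0.5183, -0.0918, 0.2045]
orientation: [2.502, 1.895, 0.009]
ft_force: [0.7, 0.0, -0.0]
grip_width: 0.001
gripper_force: 0.0
t: 15.83
tcp_pos: [0.5453, 0.0146, 0.1992]
orientation: [-2.498, -1.904, -0.0]
ft_force: [-0.5, -0.1, -0.3]
grip_width: 0.71
gripper_force: 0.0
1 751.0 [274. 164.] [0.5115 0.0511]
2 696.5 [318. 182.] [0.5485 0.0217]
6 1139.0 [320.  45.] [0.5825 0.1411]
5 1055.5 [368.  68.] [0.6202 0.1116]
4 4252.5 [605.  54.] [0.825  0.0675]
4 897.5 [384. 119.] [0.6256 0.0642]
3 675.0 [362. 164.] [0.5956 0.027 ]
axis [0.5655019  0.08140352 0.06      ]
axis [0.56586539 0.08132952 0.06      ]
t 15.8833 tool delta [0.0719 0.001  0.1332] tool-y yaw -15.48 tilt [-0.001  0.    -1.   ]
rz -0.7763
```

View pics/w4.png

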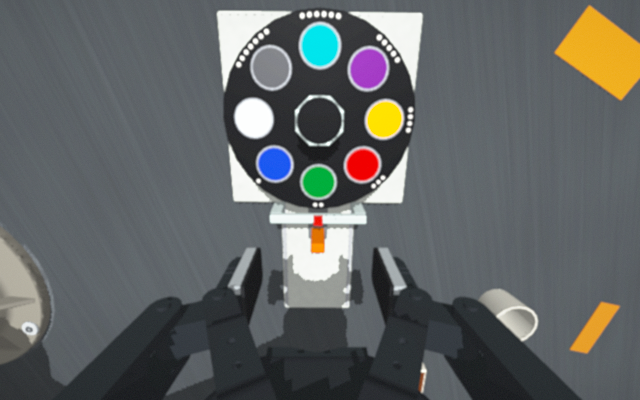

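Station 2 (two pips, green at (318,182)) is at the pointer, and amber with four pips is at (384,119). The knob is at (320,120), and two clicks clockwise are needed. I'll grip the knob across the flats that lie at 45 degrees.

```bash
H="python3 -m handwheel"
$H '.036 .0009 0 0 0 0;.0362 .0008 0 0 0 0;0 0 0 0 0 -.111;0 0 0 0 0 -.111;0 0 0 0 0 -.111;0 0 0 0 0 -.111;0 0 0 0 0 -.111;0 0 0 0 0 -.111' 1.0
$H '0 0 0 0 0 -.11;0 0 .03 0 0 0;0 0 .03 0 0 0;0 0 .02 0 0 0;0 0 0 0 0 0'
python3 - <<'E'
from h import *
go([.5655,.0813,.066],29)
E
```

```text
t: 16.55
tcp_pos: [0.5654, 0.0777, 0.1995]
orientation: [-1.74, -2.615, 0.001]
ft_force: [1.1, -0.5, -0.4]
grip_width: 0.998
gripper_force: 0.0
t: 16.97
tcp_pos: [0.5633, 0.0774, 0.1161]
orientation: [-1.6, -2.7, 0.007]
ft_force: [-1.8, 0.0, -0.2]
grip_width: 0.993
gripper_force: 0.0
t 16.9667 tool delta [0.0024 0.0041 0.0501] tool-y yaw 28.71 tilt [-0.005 -0.002 -1.   ]
rz -0.0051
```

```bash
H="python3 -m handwheel"
$H '.0024 .0041 .01 0 0 -.005;0 0 .02 0 0 0;0 0 .015 0 0 0;0 0 .005 0 0 0;0 0 0 0 0 0;0 0 0 0 0 0'
python3 - <<'E'
from h import *
go([.5655,.0813,.066],29)
E
```

```text
t: 17.47
tcp_pos: [0.5688, 0.0827, 0.0706]
orientation: [1.593, 2.707, 0.001]
ft_force: [1.0, 0.5, 0.3]
grip_width: 0.995
gripper_force: 0.0
t 17.4667 tool delta [ 0.0004 -0.0036  0.0046] tool-y yaw 29.04 tilt [ 0.001  0.    -1.   ]
rz 0.0007
```

```bash
H="python3 -m handwheel"
$H '.0004 -.0036 .0035 0 0 0;0 0 0 0 0 0;0 0 0 0 0 0'
$H '0 0 0 0 0 0;0 0 0 0 0 0;0 0 0 0 0 0;0 0 0 0 0 0;0 0 0 0 0 0;0 0 0 0 0 0;0 0 0 0 0 0;0 0 0 0 0 0' 0.35 40
python3 - <<'E'
from h import *
go([.5655,.0813,.066],29);print(ctrl.get_obs()['q'].round(2))
E
```

```text
t: 17.72
tcp_pos: [0.5649, 0.0814, 0.0666]
orientation: [1.593, 2.707, 0.001]
ft_force: [-0.3, 0.6, 0.6]
grip_width: 0.998
gripper_force: 0.0
t: 18.38
tcp_pos: [0.5648, 0.0814, 0.0663]
orientation: [-1.593, -2.707, -0.0]
ft_force: [-3.4, 0.9, 5.8]
grip_width: 0.458
gripper_force: 39.6
t 18.3833 tool delta [-0.0004  0.0005  0.0003] tool-y yaw 29.05 tilt [-0.  0. -1.]
rz 0.0009
[-0.67  0.52  0.53  2.   -0.39  0.73  0.61]
```

Knob gripped flat to flat. First click.

```bash
H="python3 -m handwheel"
$H '0 0 0 0 0 .098;0 0 0 0 0 .098;0 0 0 0 0 .098;0 0 0 0 0 .098;0 0 0 0 0 .098;0 0 0 0 0 .098;0 0 0 0 0 .098;0 0 0 0 0 .099'
$H '0 0 0 0 0 0;0 0 0 0 0 0;0 0 0 0 0 0' 
python3 - <<'E'
from h import *
go([.5648,.0814,.0663],-16);print(ctrl.get_obs()['q'].round(2))
E
```

```text
t: 19.05
tcp_pos: [0.5656, 0.0814, 0.0664]
orientation: [2.512, 1.886, 0.002]
ft_force: [3.3, -0.4, -0.8]
grip_width: 0.46
gripper_force: 40.3
t: 19.3
tcp_pos: [0.5656, 0.0815, 0.0664]
orientation: [2.505, 1.895, 0.002]
ft_force: [6.3, 0.4, 1.8]
grip_width: 0.466
gripper_force: 40.7
t 19.3 tool delta [-0.0003 -0.0007  0.0001] tool-y yaw -15.77 tilt [ 0.001 -0.    -1.   ]
rz 0.0041
[-0.81  0.58  0.74  2.01 -0.56  0.77 -0.02]
```

Second click, then check before letting go.

```bash
H="python3 -m handwheel"
$H '0 0 0 0 0 .098;0 0 0 0 0 .098;0 0 0 0 0 .098;0 0 0 0 0 .098;0 0 0 0 0 .098;0 0 0 0 0 .098;0 0 0 0 0 .098;0 0 0 0 0 .099'
$H '0 0 0 0 0 0;0 0 0 0 0 0;0 0 0 0 0 0' 
python3 - <<'E'
from h import *
go([.5648,.0814,.0663],-61);c=cap('top')
for n,lo,hi in(('amber',(19,120,50),(28,255,255)),('red',(0,150,50),(5,255,255))):
    for b in blobs(c,lo,hi,(250,150,350,240)): print(n,np.round(b[1],1),b[0])
E
```

```text
t: 19.97
tcp_pos: [0.5662, 0.0809, 0.0664]
orientation: [3.041, 0.784, 0.004]
ft_force: [10.2, -3.0, -3.8]
grip_width: 0.463
gripper_force: 41.6
t: 20.22
tcp_pos: [0.5662, 0.081, 0.0664]
orientation: [3.039, 0.791, 0.003]
ft_force: [10.8, -1.8, -2.0]
grip_width: 0.465
gripper_force: 41.8
t 20.2167 tool delta [-0.001  -0.0011  0.0001] tool-y yaw -60.81 tilt [ 0.002 -0.001 -1.   ]
rz 0.0034
red [302.5 219.5] 81.5
```

```bash
H="python3 -m handwheel"
$H '0 0 0 0 0 0;0 0 0 0 0 0;0 0 0 0 0 0;0 0 0 0 0 0;0 0 0 0 0 0;0 0 0 0 0 0' 1.0
$H '0 0 -.015 0 0 0;0 0 -.03 0 0 0;0 0 -.035 0 0 0;0 0 -.035 0 0 0;0 0 -.035 0 0 0;0 0 -.035 0 0 0;0 0 0 0 0 0'
$H '-.03 -.03 -.02 0 0 0;-.03 -.02 -.02 0 0 0;-.03 -.02 0 0 0 0;-.03 0 0 0 0 0;-.03 0 0 0 0 0;0 0 0 0 0 0;0 0 0 0 0 0'
python3 - <<'E'
from h import *
c=cap('top');w=cap('wrist');s=cap('scene')
for n,lo,hi in(('amber',(19,120,50),(28,255,255)),('red',(0,150,50),(5,255,255)),('blue',(105,120,60),(130,255,255)),('brown',(4,80,40),(14,220,160))):
    for b in blobs(c,lo,hi,(250,150,480,270)): print(n,np.round(b[1],1),b[0])
g=lambda f,x0,y0,x1,y1:cv2.resize(f[y0:y1,x0:x1],(400,280),interpolation=cv2.INTER_CUBIC)
im=np.vstack([np.hstack([g(c['frame'],240,140,400,252),g(s['frame'],230,150,390,262)]),np.hstack([g(w['frame'],0,0,640,400),g(c['frame'],140,110,480,320)])])
cv2.imwrite('pics/end.png',im[:,:,::-1])
E
```

```text
t: 20.77
tcp_pos: [0.5647, 0.0814, 0.0661]
orientation: [-3.041, -0.79, 0.001]
ft_force: [-0.8, 0.7, 0.9]
grip_width: 1.0
gripper_force: 0.0
t: 21.35
tcp_pos: [0.5671, 0.0809, 0.2567]
orientation: [-3.041, -0.789, -0.01]
ft_force: [0.7, 0.1, 0.6]
grip_width: 0.998
gripper_force: 0.0
t: 21.93
tcp_pos: [0.4608, 0.0822, 0.2844]
orientation: [-3.036, -0.784, 0.018]
ft_force: [0.2, 0.6, -0.2]
grip_width: 1.004
gripper_force: 0.0
amber [462.5 226. ] 304.0
amber [314.  205.5] 83.5
brown [442.7 192.4] 172.5
```

View pics/end.png

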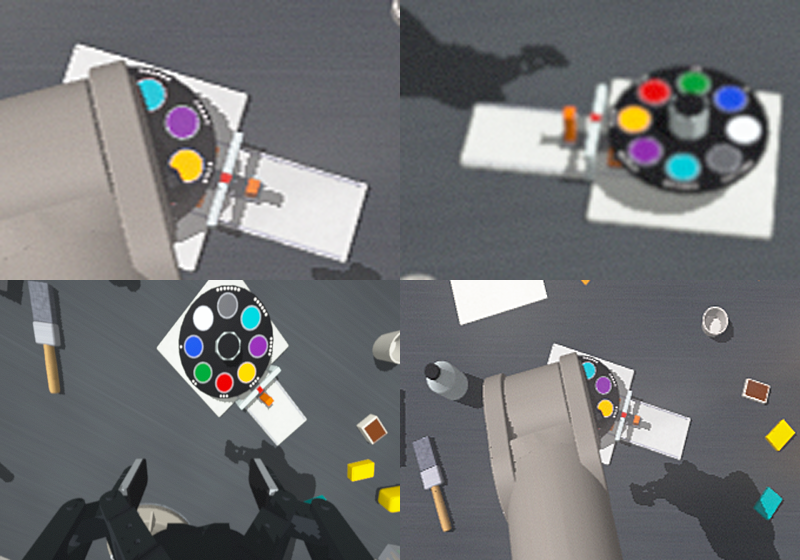

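Amber (four pips) is at the red pointer: top-view pixel (314,205.5), exactly where green stood before. The carriage is home, the bystanders haven't moved, and the arm is clear of everything.

```bash
python3 -c "
from rig import ctrl
print(ctrl.sign_off())"
```

```text
the job is handed in; nothing more can be done
None
```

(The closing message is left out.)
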